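Unlock the clamping fixture, unload the finished couplings, lock it again

TASK

The pipe couplings in the clamping fixture are finished. Press the push-push lock button so that it springs out and stays out, slide the jaw open by its fin, lift out every coupling and stand them all upright on the rubber mat, each wholly on it. Then slide the empty jaw fully home and press the lock button so that it stays clicked in, checking that it did; never force the jaw while it is locked, and leave the tape, can and screwdriver where they are.

Things in the scene. Friction and masses are not known exactly. Their poses are not given: they have to be found in the camera images.
- fixture: Clamping fixture, fixed. Origin: centre of the underside of its base plate (170 x 340 mm along x, y; top at z = 12 mm). In its frame couplings stand on the plate at x = -30 mm and y = -140, -82, -24, 34 or 92 mm (some empty), between a stop wall on the -x side (top z = 20 mm) and the sliding jaw on the +x side. Grey lock housing at the +y end: x -12 to 85, y 120 to 168 mm, top z = 70 mm.
- jaw (a joint): Steel jaw bar (top z = 30 mm). 0 = fully home, 0.030 = fully open, sliding along the fixture's +x; about 2.5 N friction, stays where left. When home its lip (z 22 to 28 mm) overlaps the flanges by 5 mm so couplings cannot be lifted; 20 mm open clears them. Button in: jaw blocked, 1 mm play. Jaw over 3 mm from home: button cannot be pressed in.
- jaw_fin (a point): Grip point of the upright black plastic fin on the jaw, 12 mm thick along the fixture's y, 30 mm along x, its top 18 mm above this point, the bar's top 32 mm below it. Moves with the jaw. Axes as the fixture's.
- button (a joint): Push-push lock button (like a retractable pen), pressed straight down. -0.013 = fully out (unlocked), 0 = clicked in (locked; it starts so), 0.0096 = bottomed out, a hard stop. A press beyond 0.007, then let go, changes it over: from out it stays in, from in it springs out; a press short of 0.003 leaves it as it was. It takes 2 N at first to 5 N at the bottom.
- button_top (a point): Centre of the top face of the lock button, a black round cap 32 mm across, moving with it. It stands 28 mm above the housing's top when out, 15 mm when clicked in, 5 mm at the bottom; the housing's top is 70 mm above the bench.
- mat: Flat black rubber mat, 240 x 240 mm, 4 mm thick, fixed to the bench beside the fixture. Origin: centre of its underside; x and y along its sides.
- coupling1_mid (a point): Centre (30 mm above its underside) of a pipe coupling, standing upright in the fixture at the start: round black flange 54 mm across and 8 mm thick at the foot, blue cylindrical body 40 mm across above it, 60 mm high in all, 100 to 180 g. z is its axis, upwards. Three to five of coupling1 to coupling5 are present.
- coupling2_mid (a point): Centre (30 mm above its underside) of a pipe coupling, standing upright in the fixture at the start: round black flange 54 mm across and 8 mm thick at the foot, blue cylindrical body 40 mm across above it, 60 mm high in all, 100 to 180 g. z is its axis, upwards. Three to five of coupling1 to coupling5 are present.
- coupling3_mid (a point): Centre (30 mm above its underside) of a pipe coupling, standing upright in the fixture at the start: round black flange 54 mm across and 8 mm thick at the foot, blue cylindrical body 40 mm across above it, 60 mm high in all, 100 to 180 g. z is its axis, upwards. Three to five of coupling1 to coupling5 are present.
- coupling4_mid (a point): Centre (30 mm above its underside) of a pipe coupling, standing upright in the fixture at the start: round black flange 54 mm across and 8 mm thick at the foot, blue cylindrical body 40 mm across above it, 60 mm high in all, 100 to 180 g. z is its axis, upwards. Three to five of coupling1 to coupling5 are present.
- coupling5_mid (a point): Centre (30 mm above its underside) of a pipe coupling, standing upright in the fixture at the start: round black flange 54 mm across and 8 mm thick at the foot, blue cylindrical body 40 mm across above it, 60 mm high in all, 100 to 180 g. z is its axis, upwards. Three to five of coupling1 to coupling5 are present.
- tape: Bystander, leave alone: cardboard tape roll, ring 96 mm across and 45 mm high, lying flat beside the work.
- spray: Bystander, leave alone: upright can 56 mm across, 120 mm high, beside the work.
- driver: Bystander, leave alone: screwdriver lying beside the work.
Not all that is in view belongs to the job. Leave any brown or red look-alike of the part that bears coupling3_mid alone.

How it is judged:
By the outcome, as a careful person would: the job done as asked, in the order asked, and still so for the second after the job is handed in, with the robot touching nothing.
Of coupling1, coupling2, coupling3, coupling4, coupling5 only 3 to 5 are there at a start; the rules pass over those that are not, and their reading is None.
At some moment in a run one of coupling1, coupling2, coupling3, coupling4, coupling5 may be knocked a few centimetres aside while the robot is not near it.
Once in a run the grip may slacken for a moment while it holds something.
It also fails if it takes over 210 s, if anything falls off the work surface, if the arm or the gripper's body presses on something with over 40 N, if the wrist force passes 120 N, or if a joint passes its speed limit or range.

ROBOT

A 6-joint arm with a two-finger parallel gripper is mounted at the origin on the work surface. World frame = base frame: x ahead of the robot, y to its left, z up, the work surface at z = 0. Lengths are in mm, angles in rad, forces in N, time in s.
With the tool pointing down it reaches from about 275 to 750 mm from the base axis. Payload 10.2 kg.
Tool frame: the origin (TCP) lies at the very end of the fingers, on their centre line; the grasp point (between the pads) lies bot.hold_point_z behind it (bot.hold_point_z is the distance from the TCP to the grasp point, in mm); z points along the fingers, y is the line along which they close (so a half turn about z gives the same grasp; the last joint's range is limited). The gripper opens to 85 mm and grips with 20 to 120 N. Pads are 22 mm wide; open, the fingers measure 114 mm over their backs; the gripper's body (76 mm by 85 mm) begins 54 mm behind the grasp point. The pads swing forward as they close: fully open they stand 13 mm farther back than shut.
Start: joints at [0.911, 0.313, 1.498, -0, 1.331, -0.223], TCP at [222.11, 475.708, 203.994] pointing down, gripper open.
Joint ranges: [-2.94, 2.94], [-0.97, 2.17], [0.19, 2.56], [-1.23, 4.37], [0.02, 3.11], [-2.88, 2.88]. Speed limits (rad/s): [2.39, 2.39, 3.01, 3.14, 3.14, 3.14].

INTERFACE

Orientations are given as a unit quaternion [w, x, y, z].
In Python, from cell import bot gives the robot as it stands.
- The arm moves only by the tool apply_moves, never from a script. Its arguments are lists of equal length, an entry for each row: "translation": the shift along the tool's x, y, z in mm, a list of three; "angular": the turn, a rotation vector about the tool's x, y, z in rad, a list of three; "grip": the finger opening in mm, from 0 to 85.4. A call has 1 to 20 rows; each row shifts and turns the commanded pose from where the row before left it, along the tool's axes as they then stand; what a row does not reach is not made up. A row lasts 1/8 s, in which the tool goes at most 62.5 mm and 10.7 degrees, less where a joint would pass 70% of its speed; a pose out of reach is approached as far as the arm can. A call is refused whole if a number of a shift passes 62.5 or a number of a turn 0.188, either way. A call with a gripper value outside its range is refused whole. The fingers move at their own pace and stop on an object; the grip force is fixed at half the most. Time passes only in rows, so rows that do not move let the fingers close. It gives the time, the measured TCP pose, the force, the opening and the grip force at its end, in the units of the state.
- bot.get_state(): the state, without advancing time (a new reading comes with each control period).
- bot.get_image(name): name is "scene" or "top" or "wrist"; returns a dict with "frame" (400x640x3 uint8, red, green, blue), "range_z" (400x640 float32, mm along the optical axis (not along the pixel's ray), 0 where there is no reading), "camera_matrix" (3x3 intrinsics, pixels), "k1" (the pictures are not rectified: a ray, as slopes to the right and down, at radius r is drawn at 1 + k1 r^2 times it, then the intrinsics apply), "T" (4x4, takes a point from camera to world coordinates). Camera axes: x right, y down, z forward; pixel columns grow to the right and rows downward; lengths in mm; the calibration is good to about 2 mm. A picture is of the moment at which its call begins.
- bot.sign_off(): hands the job in; it is judged then, once.
Trained networks look in a picture, given as the dict that the camera call returned (one of the last four; its "shot" number tells which), for a name from the list of things; names that differ only in an ending like _2 or _b are one class to them, and where a whole thing is asked for, a point or a joint stands for the part that bears it (a point fixed in the world has none). Each returns a list of dicts, best first, with "score" (0 to 1); they miss things now and then, are a little off and sometimes report something else, mostly with a low value. They report only what shows in the picture. A call takes as long as a camera call. They do not tell look-alikes from the thing itself.
- bot.find_in(label, picture): "at" ([column, row] as shares, 0 to 1, of the picture: columns of its width, rows of its height, amid what is visible of it).
The state is a dict: "t": time; "joints": joint angles; "dq": joint speeds; "joint_efforts": joint torques, N m; "tool_pos": TCP position; "ee_rot": TCP orientation; "contact_force": force on the tool from outside, world axes, zero at the start; "moment": the same for the moment, N m; "gripper_width": opening from 0.0 (shut) to 1.0 (fully open); "finger_force": force on a finger pad.
Only numpy, scipy, OpenCV 4.12 (cv2) and the standard library are available. Lean on these libraries where they do the work, as an engineer would, in place of code of your own. Each camera call takes 0.05 s, during which the arm holds its last target. There are 200 camera calls.

## Working session

There is one attempt and no reset: what is moved stays moved. The work goes in short steps, Python scripts to look and compute and a tool call to move; the robot and the scene stay as the last step left them, time stands still between calls to the robot, and variables do not carry over. Pictures are saved under pics/ and viewed, at most 14 in all, crops included, and the job is handed in when it is done.

Besides the shell and the picture viewer there is one more tool, called after "Request:" as name(argument=value, ...) on one line, values as JSON. apply_moves: Moves the arm, as the interface text tells. Its arguments: {"type":"object","properties":{"translation":{"type":"array"},"angular":{"type":"array"},"grip":{"type":"array"}},"required":["translation","angular","grip"]}

```bash
mkdir -p pics; ls
cat > h.py <<'E'
import numpy as np, cv2
from cell import bot
def save(p,name,crop=None):
    f=p["frame"]
    if crop: a,b,c,d=crop; f=cv2.resize(f[b:d,a:c],None,fx=min(800/(c-a),600/(d-b)),fy=min(800/(c-a),600/(d-b)))
    cv2.imwrite("pics/"+name,f[:,:,::-1])
def ray(p,u,v):
    K=p["camera_matrix"]; x=np.array([(u-K[0,2])/K[0,0],(v-K[1,2])/K[1,1]]); y=x.copy()
    for _ in range(20): y=x/(1+p["k1"]*(y@y))
    return np.array([y[0],y[1],1.])
def atd(p,u,v):
    r=3; z=p["range_z"][int(v)-r:int(v)+r+1,int(u)-r:int(u)+r+1]; z=np.median(z[z>0])
    return (p["T"]@np.append(ray(p,u,v)*z,1))[:3]
def atz(p,u,v,z):
    o=p["T"][:3,3]; d=p["T"][:3,:3]@ray(p,u,v); return o+d*(z-o[2])/d[2]
def cloud(p):
    K=p["camera_matrix"]; h,w=p["range_z"].shape
    uu,vv=np.meshgrid(np.arange(w),np.arange(h)); x=np.stack([(uu-K[0,2])/K[0,0],(vv-K[1,2])/K[1,1]],-1); y=x.copy()
    for _ in range(10): y=x/(1+p["k1"]*(y**2).sum(-1,keepdims=True))
    z=p["range_z"]; c=np.concatenate([y*z[...,None],z[...,None]],-1)
    return c@p["T"][:3,:3].T+p["T"][:3,3]
E
python3 - <<'E'
from h import *
np.set_printoptions(precision=1,suppress=True)
print(bot.hold_point_z, bot.get_state())
for n in ["top","scene"]:
    p=bot.get_image(n); save(p,n+"0.png")
    print(n,p["T"][:3,3])
    for l in ["fixture","jaw_fin","button_top","mat","coupling1_mid","tape","spray","driver"]:
        for d in bot.find_in(l,p)[:7]:
            u,v=d["at"][0]*640,d["at"][1]*400
            try:print(l,round(d["score"],2),int(u),int(v),atd(p,u,v))
            except Exception as e:print(l,d,e)
E
```

```text
pics
18.700000000000003 {'t': 0.0, 'joints': array([ 0.9,  0.3,  1.5,  0. ,  1.3, -0.2]), 'dq': array([ 0., -0.,  0., -0., -0.,  0.]), 'joint_efforts': array([  0. , -41.2, -26. ,  -0. ,   0. ,  -0. ]), 'tool_pos': array([221.9, 475.5, 203.4]), 'ee_rot': array([-0. ,  0.2,  1. , -0. ]), 'contact_force': array([ 0.6, -0.1,  0.1]), 'moment': array([ 0., -0.,  0.]), 'finger_force': 0.0, 'gripper_width': 1.0015258122985091}
top [ 419.4   17.6 1381.1]
fixture 0.84 255 206 [579.9 217.7  29.3]
jaw_fin 0.89 268 202 [593.  176.1  29.1]
button_top 0.53 270 215 [548.5 163.9  71.9]
mat 0.66 388 211 [ 568.  -209.2    2.9]
coupling1_mid 0.69 305 219 [535.   56.8  72.4]
tape 0.85 319 162 [725.4  15.3  30.6]
spray 0.7 174 236 [480.5 446.8 120.3]
driver 0.59 466 266 [ 390.3 -454.4   24.1]
driver 0.47 175 232 [493.1 444.9 119.2]
scene [1046.9 -834.4 1108. ]
fixture 0.84 351 175 [598.6 182.8  28.8]
fixture 0.22 346 183 [601.7 145.4  29. ]
jaw_fin 0.58 344 178 [586.9 162.5  26.9]
jaw_fin 0.28 376 136 [605.4 330.6  75.5]
button_top 0.63 381 136 [621.8 330.2  85.1]
mat 0.64 270 270 [ 570.6 -210.     3.1]
mat 0.5 311 193 [549.5  33.   59. ]
coupling1_mid 0.68 310 195 [544.9  31.4  51.1]
coupling1_mid 0.35 348 183 [604.8 149.6  29.4]
tape 0.63 373 248 [776.2 -40.1  43.7]
tape 0.39 150 311 [ 401.1 -461.5   24.5]
spray 0.83 355 104 [481.7 432.1  83.4]
driver 0.67 151 313 [ 405.7 -464.7   24.8]
```

View pics/top0.png

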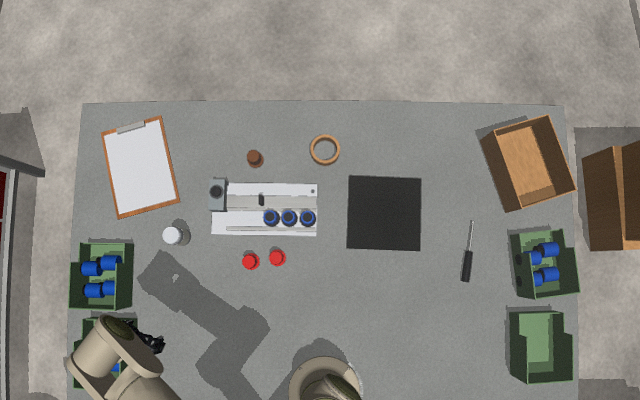

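View pics/scene0.png

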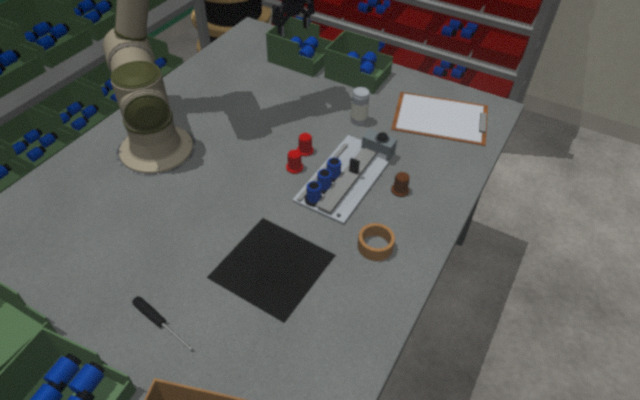

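The top view shows three blue couplings at about (271,218), (289,218) and (308,218), the fin at (261,200), the button at (216,190) and the mat at (384,213). The look-alikes are red at (250,261) and (277,257), and brown at (254,158). I choose the blue ones standing in the fixture. A close crop and the geometry come next.

Run:
```python
from h import *
np.set_printoptions(precision=1,suppress=True)
p=bot.get_image("top"); save(p,"topc.png",(160,130,440,290))
C=cloud(p); f=p["frame"].astype(int); hsv=cv2.cvtColor(p["frame"],cv2.COLOR_RGB2HSV)
X,Y,Z=C[...,0],C[...,1],C[...,2]
roi=(X>430)&(X<700)&(Y>0)&(Y<400)
print(p["camera_matrix"],p["k1"])
# fixture outline: z 8..25
def rect(m,n):
    m=cv2.morphologyEx(m.astype(np.uint8),cv2.MORPH_OPEN,np.ones((3,3)))
    k,l,s,c=cv2.connectedComponentsWithStats(m)
    for i in range(1,k):
        if s[i,4]>n:
            q=np.stack([X[l==i],Y[l==i]],1).astype(np.float32); r=cv2.minAreaRect(q); print(s[i,4],np.round(r[0]),np.round(r[1]),round(r[2],1),"px",c[i],"z",np.median(Z[l==i]))
print("fix");rect(roi&(Z>7),200)
print("housing");rect(roi&(Z>62)&(Z<76),30)
print("btn/fin");rect(roi&(Z>77),4)
print("blue");rect((hsv[...,0]>100)&(hsv[...,0]<130)&(hsv[...,1]>120)&roi,20)
print("mat");rect((p["frame"].max(-1)<50)&(X>400)&(X<720)&(Y>-400)&(Y<-50),500)
```

```text
[[428.1   0.  322.8]
 [  0.  428.1 202.8]
 [  0.    0.    1. ]] -0.11751241172272257
fix
5513 [582. 194.] [339. 181.] 89.4 px [262.6 208.2] z 19.31460953677879
housing
114 [649. 336.] [27. 49.] 2.3 px [216.9 182.8] z 70.4008722421089
227 [591. 338.] [50. 48.] 88.2 px [215.5 202.3] z 70.4800995046246
113 [547. 170.] [37. 37.] 32.8 px [268.7 216. ] z 71.71185790741742
81 [553. 113.] [34. 26.] 89.8 px [288.1 214. ] z 72.13465963350927
47 [548.  46.] [33. 19.] 33.9 px [308.9 216. ] z 72.47316741721397
btn/fin
81 [624. 335.] [28. 30.] 1.1 px [215.2 190.4] z 85.76105668375953
blue
mat
```

View pics/topc.png

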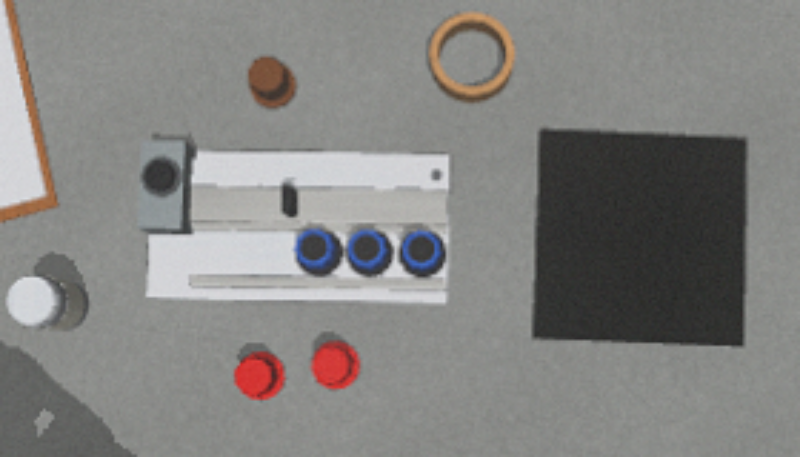

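The crop confirms it: three couplings in the slots at y=-24, -82 and -140, with the fin at crop (289,198) and the button at crop (160,176). Next I align the tool axes, then go above the button.

```bash
cat >> h.py <<'E'
from scipy.spatial.transform import Rotation as R
def st():
    s=bot.get_state(); q=s["ee_rot"]; r=R.from_quat([q[1],q[2],q[3],q[0]])
    print("t",round(s["t"],2),"pos",np.round(s["tool_pos"],1),"F",np.round(s["contact_force"],1),"w",round(s["gripper_width"]*85.4,1),"ff",np.round(s["finger_force"],1))
    return s,r
def turnto(a):  # tool-y along world angle a (deg), pointing down
    s,r=st(); y=np.array([np.cos(np.radians(a)),np.sin(np.radians(a)),0]); z=np.array([0,0,-1.]); t=R.from_matrix(np.stack([np.cross(y,z),y,z],1))
    print("turn",np.round((r.inv()*t).as_rotvec(),4))
def to(*P):
    s,r=st()
    print("shift",np.round(r.inv().apply(np.array(P)-s["tool_pos"]),1))
E
python3 - <<'E'
from h import *
np.set_printoptions(precision=1,suppress=True)
p=bot.get_image("top")
print("fin",atz(p,261.2,199.3,80),"btn",atz(p,216.2,190.5,85))
for u,v in [(540,128),(747,138),(743,347),(533,338)]: print("matcorner",atz(p,160+u*.35,130+v*.35,4))
for u,v in [(192,150),(449,155),(446,303),(147,297)]: print("platecorner",atz(p,160+u*.35,130+v*.35,12))
turnto(90)
E
```

```text
fin [597.3 193.7  80. ] btn [623.8 332.8  85. ]
matcorner [689.1 -82.1   4. ]
matcorner [ 678.3 -321.6    4. ]
matcorner [ 438.5 -310.2    4. ]
matcorner [449.5 -72.4   4. ]
platecorner [661.7 315.2  12. ]
platecorner [656.1  22.1  12. ]
platecorner [488.3  25.2  12. ]
platecorner [494.1 361.7  12. ]
t 1.0 pos [222.1 475.7 204. ] F [-0.6  0.  -0.5] w 85.4 ff 0.0
turn [-0.  -0.  -0.4]
```

Request:
apply_moves(translation=[[0,0,0],[0,0,0],[0,0,0],[-40,-14,0],[-40,-14,0],[-40,-14,0],[-40,-14,0],[-40,-14,0],[-40,-14,0],[-40,-14,0],[-40,-14,0],[-40,-14,0],[-40,-16,0],[0,0,0],[0,0,0]], angular=[[0,0,-0.133],[0,0,-0.133],[0,0,-0.133],[0,0,0],[0,0,0],[0,0,0],[0,0,0],[0,0,0],[0,0,0],[0,0,0],[0,0,0],[0,0,0],[0,0,0],[0,0,0],[0,0,0]], grip=[0,0,0,0,0,0,0,0,0,0,0,0,0,0,0])

```text
t: 2.88
tool_pos: [616.0, 319.0, 203.8]
ee_rot: [-0.0, 0.019, 1.0, 0.0]
contact_force: [-0.5, -0.3, -0.5]
gripper_width: -0.001
finger_force: 0.0
```

Run:
```python
from h import *
np.set_printoptions(precision=4,suppress=True)
turnto(89); print(bot.get_state()["joints"])
p=bot.get_image("wrist"); save(p,"w1.png")
for d in bot.find_in("button_top",p):
    u,v=d["at"][0]*640,d["at"][1]*400; print(d["score"],u,v,atz(p,u,v,85),atd(p,u,v))
C=cloud(p); m=(C[...,2]>78)&(C[...,2]<92)&(p["range_z"]>0); print(m.sum(),C[m].mean(0),C[m].min(0),C[m].max(0))
m=(C[...,2]>66)&(C[...,2]<74)&(p["range_z"]>0); print(C[m].min(0),C[m].max(0))
```

```text
t 2.88 pos [616.  319.  203.8] F [-0.5 -0.3 -0.5] w -0.1 ff 0.0
turn [ 0.0001 -0.0006 -0.0201]
[ 0.3093  0.7138  0.8763  0.0003  1.5521 -1.2239]
0.67 335.29600000000005 190.79999999999998 [621.0762 336.6599  85.    ] [621.0687 336.6586  85.0248]
1347 [577.3266 340.5966  83.566 ] [460.8504 192.0097  78.0132] [638.7937 466.309   91.9141]
[443.6388  32.854   66.0069] [664.1656 627.0207  73.9984]
```

View pics/w1.png

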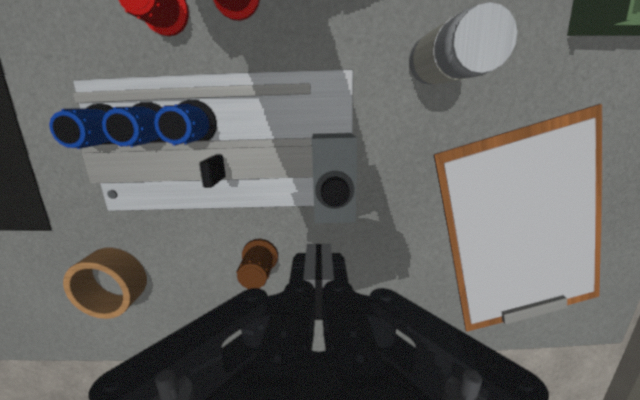

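The wrist view shows the button at (335,190) on the housing, the fin at (212,170) and three couplings at (70,128), (122,127) and (175,124). Next I press the button, going down to z≈76.5.

Request:
apply_moves(translation=[[0,0,0],[-6,17,0],[0,0,40],[0,0,40],[0,0,26],[0,0,0],[0,0,0]], angular=[[0,0,-0.02],[0,0,0],[0,0,0],[0,0,0],[0,0,0],[0,0,0],[0,0,0]], grip=[0,0,0,0,0,0,0])

```text
t: 3.85
tool_pos: [623.3, 336.0, 99.9]
ee_rot: [0.001, 0.009, 1.0, 0.0]
contact_force: [-0.8, -0.3, 0.2]
gripper_width: 0.002
finger_force: 0.0
```

Request:
apply_moves(translation=[[0,0,6],[0,0,5],[0,0,4],[0,0,3.5],[0,0,3],[0,0,0],[0,0,0]], angular=[[0,0,0],[0,0,0],[0,0,0],[0,0,0],[0,0,0],[0,0,0],[0,0,0]], grip=[0,0,0,0,0,0,0])

```text
t: 4.72
tool_pos: [622.8, 335.6, 76.6]
ee_rot: [0.0, 0.009, 1.0, 0.0]
contact_force: [-0.8, 0.9, 0.3]
gripper_width: 0.002
finger_force: 0.0
```

Request:
apply_moves(translation=[[0,0,0],[0,0,0]], angular=[[0,0,0],[0,0,0]], grip=[0,0,0])

```text
schema error: expected 2 entries
```

Run:
```python
from h import *
st();st(); p=bot.get_image("wrist"); save(p,"w2.png",(220,150,440,300)); st()
```

```text
t 4.72 pos [622.8 335.6  76.6] F [-0.8  0.9  0.3] w 0.2 ff 0.0
t 4.72 pos [622.8 335.6  76.6] F [-0.8  0.9  0.3] w 0.2 ff 0.0
t 4.78 pos [622.8 335.6  76.7] F [ 0.2  0.6 -1.4] w -0.1 ff 0.0
```

View pics/w2.png

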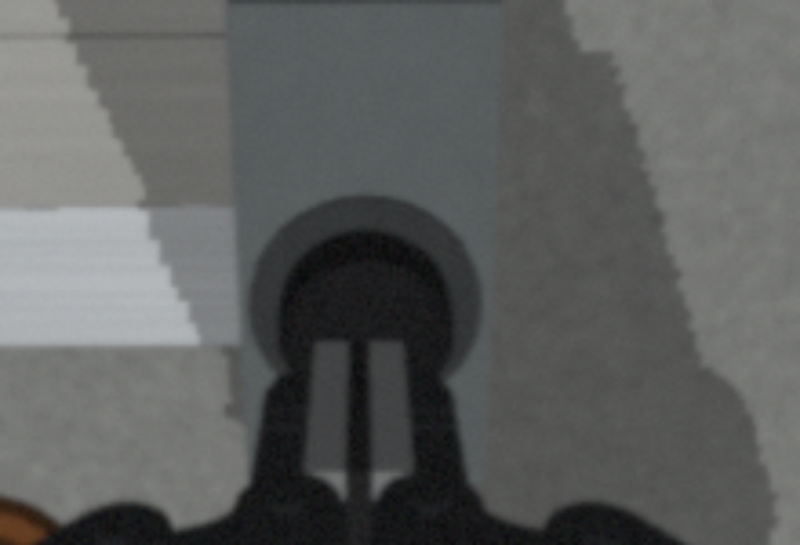

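The fingertips sit centred on the cap, at crop (360,340). I back off 60 mm and look at the cap's height.

Request:
apply_moves(translation=[[0,0,0],[0,0,-10],[0,0,-40],[0,0,-40],[0,0,0],[0,0,0]], angular=[[0,0,0],[0,0,0],[0,0,0],[0,0,0],[0,0,0],[0,0,0]], grip=[0,0,0,0,0,0])

```text
t: 5.52
tool_pos: [622.5, 335.5, 166.0]
ee_rot: [-0.0, 0.009, 1.0, -0.0]
contact_force: [-0.9, -1.1, -1.4]
gripper_width: -0.001
finger_force: 0.0
```

Run:
```python
from h import *
np.set_printoptions(precision=1,suppress=True)
st(); p=bot.get_image("wrist"); save(p,"w3.png")
C=cloud(p)
for l,z in [("button_top",98),("jaw_fin",80),("coupling1_mid",72)]:
  for d in bot.find_in(l,p)[:4]:
    u,v=d["at"][0]*640,d["at"][1]*400; print(l,d["score"],u,v,atz(p,u,v,z),atd(p,u,v))
B=(abs(C[...,0]-622)<25)&(abs(C[...,1]-335)<20)&(C[...,2]>75)&(C[...,2]<110); print(B.sum(),np.percentile(C[B],[10,50,90],axis=0))
h=cv2.cvtColor(p["frame"],cv2.COLOR_RGB2HSV)
```

```text
t 5.53 pos [622.5 335.5 166. ] F [-0.9 -1.1 -1.4] w -0.1 ff 0.0
button_top 0.73 319.168 199.32000000000002 [619.5 335.9  98. ] [623.8 335.9  85.1]
jaw_fin 0.57 152.192 116.92 [546.5 190.1  80. ] [546.7 185.6  72.1]
jaw_fin 0.56 175.424 159.68 [584.8 204.3  80. ] [585.6 201.8  75.2]
coupling1_mid 0.55 32.192 119.6 [545.4  70.5  72. ] [545.4  70.4  71.9]
886 [[611.1 325.7  82.9]
 [621.8 336.7  84.7]
 [633.4 347.3  85.6]]
```

View pics/w3.png

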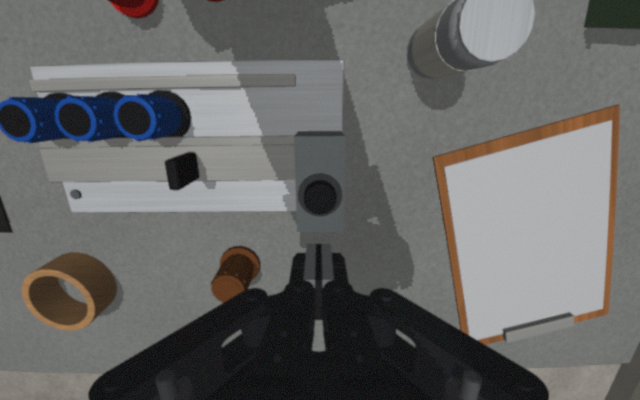

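The cap is still at z≈85, so that press did not switch it over. I press again in small steps, watching the force.

Request:
apply_moves(translation=[[0,0,40],[0,0,40],[0,0,8],[0,0,2],[0,0,0],[0,0,0],[0,0,0]], angular=[[0,0,0],[0,0,0],[0,0,0],[0,0,0],[0,0,0],[0,0,0],[0,0,0]], grip=[0,0,0,0,0,0,0])

```text
t: 6.6
tool_pos: [623.0, 335.7, 77.2]
ee_rot: [0.0, 0.009, 1.0, 0.0]
contact_force: [0.3, 0.9, 0.7]
gripper_width: 0.0
finger_force: 0.0
```

Request:
apply_moves(translation=[[0,0,1.5],[0,0,0],[0,0,0]], angular=[[0,0,0],[0,0,0],[0,0,0]], grip=[0,0,0])

```text
t: 6.98
tool_pos: [622.8, 335.6, 75.0]
ee_rot: [-0.0, 0.009, 1.0, -0.0]
contact_force: [-0.1, 0.2, 0.2]
gripper_width: -0.001
finger_force: 0.0
```

Request:
apply_moves(translation=[[0,0,1.5],[0,0,0],[0,0,0]], angular=[[0,0,0],[0,0,0],[0,0,0]], grip=[0,0,0])

```text
t: 7.35
tool_pos: [622.8, 335.6, 73.5]
ee_rot: [0.0, 0.009, 1.0, -0.0]
contact_force: [0.2, 0.4, -0.3]
gripper_width: -0.0
finger_force: 0.0
```

Run:
```python
from h import *
np.set_printoptions(precision=0,suppress=True,linewidth=200)
st(); p=bot.get_image("wrist"); 
C=cloud(p); print("z"); print(C[180:260:5,290:350:5,2])
print("y");print(C[180:260:5,290:350:10,1]); print("x");print(C[180:260:5,320,0])
```

```text
t 7.35 pos [623. 336.  74.] F [ 0.  0. -0.] w -0.0 ff 0.0
z
[[ 71.  70.  69.  69.  69.  70.  69.  69.  70.  71.  70.  70.]
 [ 70.  70.  70.  70.  69.  69.  70.  71.  70.  70.  71.  70.]
 [ 69.  71.  70.  70.  69.  70.  69.  70.  71.  70.  70.  70.]
 [ 71.  70.  70.  70.  70.  70.  71.  69.  69.  70.  70.  70.]
 [ 70.  70.  71.  70.  70.  69.  71.  70.  70.  70.  70.  71.]
 [ 70.  70.  70.  69.  70.  70.  69.  70.  70.  70.  70.  70.]
 [ 69.  71.  69.  71.  71.  72.  72.  72.  72.  71.  69.  71.]
 [ 70.  70.  73.  73.  72.  72.  73.  72.  72.  71.  71.  71.]
 [ 70.  72.  71.  73.  78.  79.  80.  80.  78.  73.  72.  71.]
 [ 71.  72.  73.  79.  84.  84.  85.  84.  84.  81.  74.  71.]
 [ 72.  72.  81.  84.  85.  85.  84.  84.  86.  85.  84.  72.]
 [ 71.  71.  84.  84.  85.  87.  84.  85.  85.  85.  84.  72.]
 [ 72.  71.  84.  84.  85.  85.  84.  84.  85.  85.  84.  83.]
 [ 71.  71.  86.  85. 106. 106. 107. 105. 107.  85.  85.  72.]
 [ 69.  72.  85.  85. 112. 113. 111. 112. 113.  85.  85.  72.]
 [ 70. 111. 110. 110. 117. 116. 117. 116. 117. 110. 110.  72.]]
y
[[318. 324. 331. 337. 343. 350.]
 [318. 324. 330. 337. 343. 350.]
 [318. 324. 330. 337. 343. 350.]
 [318. 324. 330. 337. 343. 350.]
 [317. 324. 330. 337. 343. 350.]
 [317. 324. 330. 337. 343. 350.]
 [317. 323. 330. 337. 343. 350.]
 [317. 324. 330. 337. 343. 350.]
 [317. 323. 330. 337. 343. 350.]
 [317. 323. 330. 336. 343. 350.]
 [316. 324. 330. 336. 343. 349.]
 [316. 324. 330. 336. 343. 349.]
 [316. 324. 330. 336. 343. 349.]
 [316. 324. 331. 336. 342. 349.]
 [315. 324. 331. 336. 341. 349.]
 [315. 326. 331. 336. 341. 347.]]
x
[585. 588. 592. 595. 598. 602. 605. 608. 608. 609. 613. 617. 620. 612. 612. 612.]
```

Near the cap the depth puts the fingertips about 20 mm above it (pad face ends at z≈105, cap 85) while the reported TCP is 73.5. The tip offset is therefore not what I assumed. I keep descending carefully on force.

Request:
apply_moves(translation=[[0,0,5],[0,0,5],[0,0,0],[0,0,0]], angular=[[0,0,0],[0,0,0],[0,0,0],[0,0,0]], grip=[0,0,0,0])

```text
t: 7.9
tool_pos: [622.8, 335.6, 63.5]
ee_rot: [0.0, 0.009, 1.0, 0.0]
contact_force: [-0.1, -0.1, -0.4]
gripper_width: -0.003
finger_force: 0.0
```

Run:
```python
from h import *
np.set_printoptions(precision=0,suppress=True,linewidth=200)
st(); p=bot.get_image("wrist"); save(p,"w4.png",(220,150,440,300)); print(p["T"])
C=cloud(p); print("z"); print(C[210:256:3,290:350:5,2]); print(C[210:256:3,320,0]); print(p["range_z"][210:256:3,320])
```

```text
t 7.9 pos [623. 336.  64.] F [-0. -0. -0.] w -0.3 ff 0.0
[[  0.   1.   0. 540.]
 [  1.  -0.  -0. 337.]
 [ -0.   0.  -1. 233.]
 [  0.   0.   0.   1.]]
z
[[ 70.  69.  70.  70.  69.  69.  68.  69.  70.  69.  70.  70.]
 [ 69.  70.  69.  71.  72.  73.  71.  72.  72.  70.  70.  70.]
 [ 70.  71.  70.  72.  72.  72.  72.  71.  72.  71.  70.  69.]
 [ 71.  69.  72.  72.  71.  72.  73.  72.  72.  71.  72.  69.]
 [ 70.  72.  72.  73.  71.  73.  74.  74.  72.  73.  72.  72.]
 [ 70.  70.  72.  73.  76.  76.  78.  77.  77.  72.  72.  72.]
 [ 72.  71.  71. 233.  81.  82.  81.  82.  80.  76.  72.  72.]
 [ 71.  72.  73.  80.  82.  84.  85.  84.  84.  82.  75.  72.]
 [ 73.  72.  79.  84.  85.  84.  84.  84.  85.  85.  80.  72.]
 [ 72.  71.  83.  85.  85.  85.  84.  85.  84.  84.  83.  72.]
 [ 73.  72.  84.  86.  85.  85.  85.  85.  85.  85.  85.  77.]
 [ 71.  72.  85.  85.  87.  85.  85.  85.  84.  85.  85.  81.]
 [ 72.  82.  84.  85.  96.  97.  99.  98.  98.  85.  84.  84.]
 [ 72.  83.  84.  84. 101. 100. 101. 101. 101.  85.  86.  85.]
 [ 71.  83.  85.  84. 104. 104. 104. 104. 104.  84.  85.  85.]
 [ 72. 100. 100. 100. 107. 107. 107. 107. 107. 100. 101.  84.]]
[602. 603. 605. 606. 608. 609. 609. 609. 611. 613. 615. 617. 612. 612. 612. 612.]
[176. 174. 174. 173. 172. 169. 166. 163. 164. 165. 164. 165. 150. 149. 146. 142.]
```

View pics/w4.png

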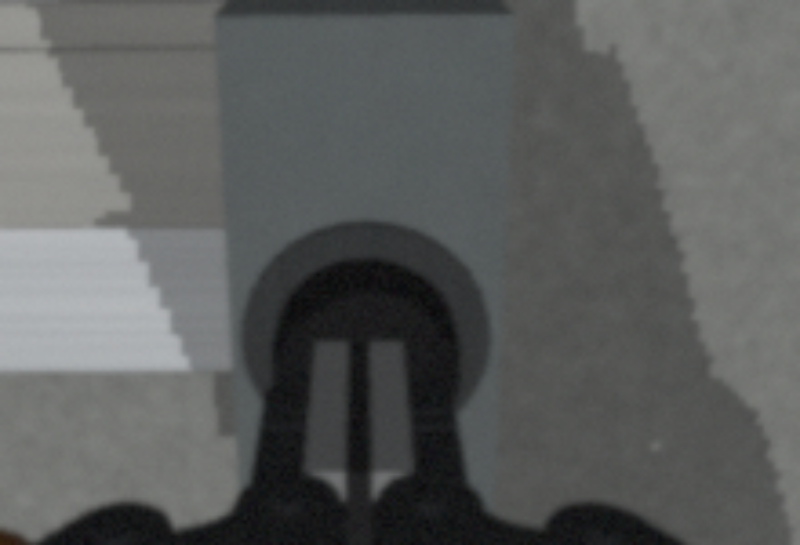

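The pad's lower edge is at crop (360,340), now at z≈95, so the tips sit about 31 mm above the reported TCP. I continue down.

Request:
apply_moves(translation=[[0,0,5],[0,0,3],[0,0,2],[0,0,2],[0,0,2],[0,0,0],[0,0,0]], angular=[[0,0,0],[0,0,0],[0,0,0],[0,0,0],[0,0,0],[0,0,0],[0,0,0]], grip=[0,0,0,0,0,0,0])

```text
t: 8.82
tool_pos: [622.9, 335.6, 49.6]
ee_rot: [0.0, 0.009, 1.0, 0.0]
contact_force: [0.5, 0.9, 4.6]
gripper_width: -0.002
finger_force: 2.0
```

Request:
apply_moves(translation=[[0,0,2],[0,0,1],[0,0,0],[0,0,0]], angular=[[0,0,0],[0,0,0],[0,0,0],[0,0,0]], grip=[0,0,0,0])

```text
t: 9.32
tool_pos: [623.0, 335.7, 48.0]
ee_rot: [0.001, 0.009, 1.0, 0.0]
contact_force: [-3.4, -0.7, 11.8]
gripper_width: -0.004
finger_force: 6.2
```

It has bottomed out (12 N) at TCP 48 with the cap at 75, so the shut fingertips are at reported z + 27 mm. Now I release.

Request:
apply_moves(translation=[[0,0,-6],[0,0,-10],[0,0,-30],[0,0,-40],[0,0,0],[0,0,0]], angular=[[0,0,0],[0,0,0],[0,0,0],[0,0,0],[0,0,0],[0,0,0]], grip=[0,0,0,0,0,0])

```text
t: 10.07
tool_pos: [622.2, 335.4, 131.3]
ee_rot: [-0.001, 0.009, 1.0, -0.0]
contact_force: [-0.7, 0.5, -1.5]
gripper_width: 0.005
finger_force: 0.0
```

Run:
```python
from h import *
np.set_printoptions(precision=1,suppress=True)
st(); p=bot.get_image("wrist")
C=cloud(p); x,y,z=C[...,0],C[...,1],C[...,2]
B=(abs(x-622)<25)&(abs(y-335)<20)&(z>78)&(z<110); print("btn",B.sum(),np.percentile(C[B],[10,50,90],axis=0))
k=p["frame"].max(-1)<60
B=(x>560)&(x<640)&(y>160)&(y<215)&(z>75)&(z<84)&k; print("fin",B.sum(),np.percentile(C[B],[2,50,98],axis=0))
B=(x>560)&(x<640)&(y>140)&(y<230)&(z>60)&(z<84); print("fin",B.sum(),np.percentile(C[B],[2,50,98],axis=0))
for i in range(3): 
  t=cloud(p)
```

```text
t 10.07 pos [622.2 335.4 131.3] F [-0.7  0.5 -1.5] w 0.4 ff 0.0
btn 1415 [[609.6 325.6  88.7]
 [620.2 336.6  97.5]
 [632.8 347.5  98.5]]
fin 489 [[584.9 194.1  75.3]
 [598.  200.2  79.4]
 [612.  203.8  80.9]]
fin 1153 [[560.6 161.1  60.8]
 [592.9 200.2  73.1]
 [612.4 204.1  80.7]]
```

The button is out (cap at z≈98). I go above the fin, open the fingers, and refine with the wrist camera.

Request:
apply_moves(translation=[[5,-35,0],[6,-35,0],[6,-35,0],[5,-33,0],[0,0,0],[0,0,0]], angular=[[0,0,0],[0,0,0],[0,0,0],[0,0,0],[0,0,0],[0,0,0]], grip=[50,50,50,50,50,50])

```text
t: 10.88
tool_pos: [598.1, 198.5, 131.8]
ee_rot: [-0.001, 0.009, 1.0, 0.0]
contact_force: [0.3, 0.4, 0.0]
gripper_width: 0.587
finger_force: 0.0
```

Run:
```python
from h import *
np.set_printoptions(precision=1,suppress=True)
st(); p=bot.get_image("wrist"); save(p,"w5.png")
C=cloud(p); x,y,z=C[...,0],C[...,1],C[...,2]
k=p["frame"].max(-1)<70
B=(x>560)&(x<640)&(y>160)&(y<225)&(z>76)&(z<84)&k; print("fin",B.sum(),np.percentile(C[B],[2,50,98],axis=0))
for y0 in (168,111,53):
  B=(abs(x-546)<35)&(abs(y-y0)<29)&(z>69)&(z<75)
  if B.sum()>50: print("cpl",B.sum(),np.percentile(C[B],[1,50,99],axis=0), cv2.minEnclosingCircle(C[B][:,:2].astype(np.float32)))
B=(z>27)&(z<33)&(y>60)&(y<300)&(x>540)&(x<700);print("jaw",np.percentile(C[B],[1,50,99],axis=0))
to(598,197.5,20)
```

```text
t 10.88 pos [598.1 198.5 131.8] F [0.3 0.4 0. ] w 50.2 ff 0.0
fin 426 [[584.7 192.1  76.8]
 [597.4 197.7  79.6]
 [611.8 203.   80.9]]
cpl 1869 [[528.3 150.4  69.8]
 [546.  168.9  72.2]
 [565.2 187.4  73.8]] ((546.6223754882812, 168.71530151367188), 19.99128532409668)
cpl 1812 [[528.2  94.1  69.8]
 [545.8 112.8  72.1]
 [564.4 130.6  73.9]] ((546.6431884765625, 112.25213623046875), 19.9355411529541)
cpl 1802 [[527.2  34.9  69.5]
 [544.8  54.1  72.3]
 [563.5  71.6  74. ]] ((545.632568359375, 52.711421966552734), 20.098163604736328)
jaw [[568.9  62.3  27.2]
 [592.4 179.1  29.7]
 [616.4 297.6  31.4]]
t 10.93 pos [598.1 198.7 131.9] F [ 0.7 -0.1  0.9] w 49.8 ff 0.0
shift [ -0.   -1.3 111.9]
```

View pics/w5.png

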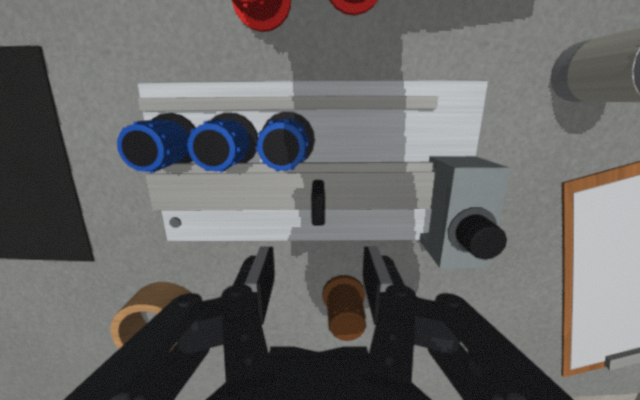

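The wrist view shows the fin centred at (318,202) between the fingers, the couplings at (140,147), (216,145) and (282,143), and the button out at (480,237). I descend and grip.

Request:
apply_moves(translation=[[0,-1,40],[0,0,40],[0,0,20],[0,0,12],[0,0,0],[0,0,0],[0,0,0],[0,0,0],[0,0,0],[0,0,0],[0,0,0]], angular=[[0,0,0],[0,0,0],[0,0,0],[0,0,0],[0,0,0],[0,0,0],[0,0,0],[0,0,0],[0,0,0],[0,0,0],[0,0,0]], grip=[50,50,50,50,50,25,8,8,8,8,8])

```text
t: 12.3
tool_pos: [598.8, 198.1, 21.6]
ee_rot: [0.001, 0.008, 1.0, 0.001]
contact_force: [-0.3, 6.1, 2.4]
gripper_width: 0.135
finger_force: 59.7
```

Gripped at 11.5 mm. I slide it open.

Request:
apply_moves(translation=[[-3,0,0],[-5,0,0],[-5,0,0],[-5,0,0],[-5,0,0],[-3,0,0],[-2,0,0],[0,0,0],[0,0,0]], angular=[[0,0,0],[0,0,0],[0,0,0],[0,0,0],[0,0,0],[0,0,0],[0,0,0],[0,0,0],[0,0,0]], grip=[8,8,8,8,8,8,8,8,8])

```text
t: 13.42
tool_pos: [626.6, 197.8, 21.6]
ee_rot: [0.001, 0.008, 1.0, 0.001]
contact_force: [-0.0, 5.9, 1.9]
gripper_width: 0.134
finger_force: 59.7
```

Request:
apply_moves(translation=[[0,0,0],[0,0,0],[0,0,0],[0,0,-30],[0,0,-40],[0,0,-40],[20,-36,0],[20,-36,0],[20,-36,0],[20,-36,0],[0,0,0],[0,0,0],[0,0,0],[0,0,0],[0,0,0],[0,0,0],[0,0,0],[0,0,0],[0,0,0],[0,0,0]], angular=[[0,0,0],[0,0,0],[0,0,0],[0,0,0],[0,0,0],[0,0,0],[0,0,0],[0,0,0],[0,0,0],[0,0,0],[0,0,0.175],[0,0,0.175],[0,0,0.175],[0,0,0.175],[0,0,0.175],[0,0,0.175],[0,0,0.175],[0,0,0.175],[0,0,0.17],[0,0,0]], grip=[30,50,60,64,64,64,64,64,64,64,64,64,64,64,64,64,64,64,64,64])

```text
t: 15.92
tool_pos: [543.7, 53.8, 130.6]
ee_rot: [0.0, 0.713, 0.702, -0.0]
contact_force: [0.3, 0.2, -0.4]
gripper_width: 0.748
finger_force: 0.0
```

```bash
cat > look.py <<'E'
from h import *
np.set_printoptions(precision=1,suppress=True)
def blues(n):
    p=bot.get_image(n); C=cloud(p); hsv=cv2.cvtColor(p["frame"],cv2.COLOR_RGB2HSV)
    x,y,z=C[...,0],C[...,1],C[...,2]
    m=(x>430)&(x<720)&(y>-360)&(y<380)&(p["range_z"]>0)
    b=m&(hsv[...,0]>95)&(hsv[...,0]<135)&(hsv[...,1]>90)
    b=cv2.dilate(b.astype(np.uint8),np.ones((7,7)))>0
    k,l,s,c=cv2.connectedComponentsWithStats((b&(z>50)&(z<77)).astype(np.uint8))
    for i in range(1,k):
        if s[i,4]>15: 
            q=C[l==i]; zt=np.percentile(q[:,2],90); q=q[q[:,2]>zt-5]
            (a,r)=cv2.minEnclosingCircle(q[:,:2].astype(np.float32)); print(n,"blue",s[i,4],np.round(a,1),round(r,1),"ztop",round(zt,1))
    B=(abs(x-623)<30)&(abs(y-336)<24)&(z>62)&(z<110); print("btn z",np.percentile(z[B],[50,90,98]) if B.sum()>20 else None)
    return p
E
python3 - <<'E'
from look import *
turnto(0); p=blues("wrist"); blues("top")
E
```

```text
t 15.93 pos [543.7  53.8 130.6] F [ 0.3  0.2 -0.4] w 63.9 ff 0.0
turn [ 0.  0. -0.]
wrist blue 298 [620.3 193.5] 8.5 ztop 73.4
wrist blue 48 [632.1 191.5] 3.0 ztop 75.4
wrist blue 1762 [547.7 168. ] 20.4 ztop 73.1
wrist blue 1454 [547.  111.8] 20.0 ztop 73.0
wrist blue 1420 [546.6  52.3] 20.8 ztop 72.9
wrist blue 49 [542.1  52.6] 3.9 ztop 73.2
btn z None
top blue 87 [546.8 171.7] 19.1 ztop 74.8
top blue 27 [531.4 115.8] 11.1 ztop 74.7
btn z [ 72.7  99.2 102.6]
```

Request:
apply_moves(translation=[[-1,3,30],[0,0,40],[0,0,35],[0,0,19],[0,0,0],[0,0,0],[0,0,0],[0,0,0],[0,0,0],[0,0,0],[0,0,0]], angular=[[0,0,0],[0,0,0],[0,0,0],[0,0,0],[0,0,0],[0,0,0],[0,0,0],[0,0,0],[0,0,0],[0,0,0],[0,0,0]], grip=[64,64,64,64,64,50,36,36,36,36,36])

```text
t: 17.4
tool_pos: [547.5, 52.8, 7.9]
ee_rot: [0.001, 0.713, 0.701, 0.001]
contact_force: [-0.9, -0.9, 7.5]
gripper_width: 0.456
finger_force: 60.5
```

Gripped (39 mm). I lift.

Request:
apply_moves(translation=[[0,0,-5],[0,0,-15],[0,0,-30],[0,0,-30],[0,0,0],[0,0,0]], angular=[[0,0,0],[0,0,0],[0,0,0],[0,0,0],[0,0,0],[0,0,0]], grip=[36,36,36,36,36,36])

```text
t: 18.15
tool_pos: [546.2, 53.0, 85.8]
ee_rot: [-0.0, 0.713, 0.701, -0.0]
contact_force: [-0.1, 0.0, -2.1]
gripper_width: 0.454
finger_force: 60.5
```

Request:
apply_moves(translation=[[-20,1,0],[-40,1,0],[-40,1,0],[-40,1,0],[-40,1,0],[-40,1,0],[-40,1,0],[-40,1,0],[-23,1,0],[0,0,0],[0,0,30],[0,0,0]], angular=[[0,0,0],[0,0,0],[0,0,0],[0,0,0],[0,0,0],[0,0,0],[0,0,0],[0,0,0],[0,0,0],[0,0,0],[0,0,0],[0,0,0]], grip=[36,36,36,36,36,36,36,36,36,36,36,36])

```text
t: 19.65
tool_pos: [549.1, -268.2, 54.5]
ee_rot: [-0.003, 0.713, 0.701, -0.0]
contact_force: [0.2, -0.6, -1.5]
gripper_width: 0.451
finger_force: 60.6
```

Run:
```python
from h import *
st(); p=bot.get_image("wrist"); save(p,"w6.png"); t=bot.get_image("scene"); save(t,"s1.png",(190,130,450,325))
```

```text
t 19.65 pos [ 549.1 -268.2   54.5] F [ 0.2 -0.6 -1.5] w 38.5 ff 60.6
```

View pics/s1.png

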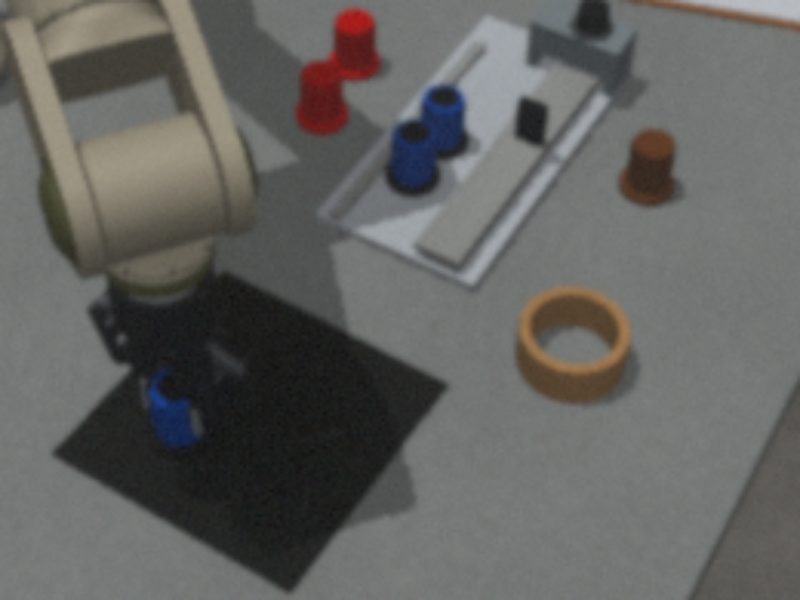

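The scene crop shows the coupling held upright over the mat at (175,405), with two left in the fixture and the jaw open. I lower it.

Request:
apply_moves(translation=[[0,0,30],[0,0,15],[0,0,4],[0,0,2],[0,0,1.5],[0,0,0],[0,0,0]], angular=[[0,0,0],[0,0,0],[0,0,0],[0,0,0],[0,0,0],[0,0,0],[0,0,0]], grip=[36,36,36,36,36,36,36])

```text
t: 20.62
tool_pos: [550.4, -270.3, 4.3]
ee_rot: [0.0, 0.713, 0.701, 0.0]
contact_force: [0.1, 0.0, -1.7]
gripper_width: 0.456
finger_force: 60.6
```

Request:
apply_moves(translation=[[0,0,1.5],[0,0,1],[0,0,0],[0,0,0]], angular=[[0,0,0],[0,0,0],[0,0,0],[0,0,0]], grip=[36,36,36,36])

```text
t: 21.12
tool_pos: [550.2, -270.2, 1.5]
ee_rot: [-0.0, 0.713, 0.701, -0.0]
contact_force: [-0.4, -0.0, -1.3]
gripper_width: 0.451
finger_force: 60.6
```

Request:
apply_moves(translation=[[0,0,1.5],[0,0,0],[0,0,0]], angular=[[0,0,0],[0,0,0],[0,0,0]], grip=[36,36,36])

```text
t: 21.5
tool_pos: [550.2, -270.2, -0.1]
ee_rot: [-0.0, 0.713, 0.701, -0.0]
contact_force: [0.0, -0.2, -2.4]
gripper_width: 0.453
finger_force: 61.3
```

Request:
apply_moves(translation=[[0,0,1],[0,0,0],[0,0,0]], angular=[[0,0,0],[0,0,0],[0,0,0]], grip=[36,36,36])

```text
t: 21.88
tool_pos: [550.2, -270.2, -0.1]
ee_rot: [0.0, 0.713, 0.701, -0.0]
contact_force: [-3.7, 2.4, 5.8]
gripper_width: 0.455
finger_force: 61.8
```

Contact. I release, lift and return to the next coupling.

Request:
apply_moves(translation=[[0,0,0],[0,0,0],[0,0,0],[0,0,-30],[0,0,-50],[0,0,-50],[42,0,0],[42,0,0],[42,0,0],[42,0,0],[42,-1,0],[42,-1,0],[42,-1,0],[42,-1,0],[44,0,0],[0,0,0],[0,0,0]], angular=[[0,0,0],[0,0,0],[0,0,0],[0,0,0],[0,0,0],[0,0,0],[0,0,0],[0,0,0],[0,0,0],[0,0,0],[0,0,0],[0,0,0],[0,0,0],[0,0,0],[0,0,0],[0,0,0],[0,0,0]], grip=[50,60,64,64,64,64,64,64,64,64,64,64,64,64,64,64,64])

```text
t: 24.0
tool_pos: [552.7, 109.4, 128.9]
ee_rot: [0.0, 0.713, 0.701, -0.0]
contact_force: [-1.4, -0.2, -0.3]
gripper_width: 0.753
finger_force: 0.0
```

Run:
```python
from look import *
turnto(0); blues("wrist"); blues("top"); to(547,112,7)
```

```text
t 24.0 pos [552.7 109.4 128.9] F [-1.4 -0.2 -0.3] w 64.3 ff 0.0
turn [-0.  0. -0.]
wrist blue 82 [612.8 199.9] 2.6 ztop 74.3
wrist blue 1466 [547.1 168.2] 21.1 ztop 73.0
wrist blue 1425 [547.  111.9] 19.9 ztop 72.9
btn z None
top blue 145 [ 551.4 -269.3] 21.1 ztop 67.4
top blue 54 [539.  171.2] 16.9 ztop 75.7
btn z [ 73.   99.4 102.3]
t 24.1 pos [552.8 108.8 129. ] F [-0.3 -0.   0.5] w 63.8 ff 0.0
shift [  3.1  -5.9 122. ]
```

Request:
apply_moves(translation=[[3,-6,30],[0,0,40],[0,0,35],[0,0,17],[0,0,0],[0,0,0],[0,0,0],[0,0,0],[0,0,0],[0,0,0],[0,0,0]], angular=[[0,0,0],[0,0,0],[0,0,0],[0,0,0],[0,0,0],[0,0,0],[0,0,0],[0,0,0],[0,0,0],[0,0,0],[0,0,0]], grip=[64,64,64,64,64,50,36,36,36,36,36])

```text
t: 25.48
tool_pos: [547.8, 112.8, 8.6]
ee_rot: [0.001, 0.713, 0.701, 0.001]
contact_force: [-0.4, -0.0, 7.2]
gripper_width: 0.453
finger_force: 60.4
```

Request:
apply_moves(translation=[[0,0,-5],[0,0,-15],[0,0,-30],[0,0,-30],[0,0,0],[0,0,0]], angular=[[0,0,0],[0,0,0],[0,0,0],[0,0,0],[0,0,0],[0,0,0]], grip=[36,36,36,36,36,36])

```text
t: 26.22
tool_pos: [546.2, 112.9, 86.4]
ee_rot: [-0.0, 0.713, 0.701, -0.0]
contact_force: [-0.1, 0.2, -0.9]
gripper_width: 0.456
finger_force: 60.4
```

Request:
apply_moves(translation=[[-20,1,0],[-40,1,0],[-40,1,0],[-40,1,0],[-40,0,0],[-40,0,0],[-40,0,0],[-40,0,0],[-13,0,0],[0,0,0],[0,0,30],[0,0,30],[0,0,15],[0,0,4],[0,0,2],[0,0,0],[0,0,0]], angular=[[0,0,0],[0,0,0],[0,0,0],[0,0,0],[0,0,0],[0,0,0],[0,0,0],[0,0,0],[0,0,0],[0,0,0],[0,0,0],[0,0,0],[0,0,0],[0,0,0],[0,0,0],[0,0,0],[0,0,0]], grip=[36,36,36,36,36,36,36,36,36,36,36,36,36,36,36,36,36])

```text
t: 28.35
tool_pos: [545.7, -200.3, 6.6]
ee_rot: [0.001, 0.713, 0.701, 0.0]
contact_force: [0.8, -0.4, -1.2]
gripper_width: 0.456
finger_force: 60.4
```

Request:
apply_moves(translation=[[0,0,3],[0,0,2],[0,0,1],[0,0,0.5],[0,0,0],[0,0,0]], angular=[[0,0,0],[0,0,0],[0,0,0],[0,0,0],[0,0,0],[0,0,0]], grip=[36,36,36,36,36,36])

```text
t: 29.1
tool_pos: [545.4, -200.1, 0.6]
ee_rot: [0.0, 0.713, 0.701, -0.0]
contact_force: [-5.3, 2.5, 9.7]
gripper_width: 0.456
finger_force: 61.4
```

Contact. I release and go back for the third, at (547.2,168.3).

Request:
apply_moves(translation=[[0,0,-0.5],[0,0,0],[0,0,0],[0,0,0],[0,0,-30],[0,0,-50],[0,0,-50],[42,0,0],[42,0,0],[42,0,0],[42,0,0],[42,0,0],[42,0,0],[42,0,0],[42,0,0],[32,0,0],[0,0,0],[0,0,0]], angular=[[0,0,0],[0,0,0],[0,0,0],[0,0,0],[0,0,0],[0,0,0],[0,0,0],[0,0,0],[0,0,0],[0,0,0],[0,0,0],[0,0,0],[0,0,0],[0,0,0],[0,0,0],[0,0,0],[0,0,0],[0,0,0]], grip=[36,50,60,64,64,64,64,64,64,64,64,64,64,64,64,64,64,64])

```text
t: 31.35
tool_pos: [551.7, 167.2, 129.9]
ee_rot: [0.0, 0.713, 0.701, -0.0]
contact_force: [-0.1, -0.3, -0.1]
gripper_width: 0.752
finger_force: 0.0
```

Run:
```python
from look import *
turnto(0); blues("wrist"); blues("top"); to(547,168.3,7)
```

```text
t 31.35 pos [551.7 167.2 129.9] F [-0.1 -0.3 -0.1] w 64.2 ff 0.0
turn [-0.  0. -0.]
wrist blue 41 [613.4 201.1] 1.8 ztop 66.2
wrist blue 20 [636.1 203.3] 2.5 ztop 76.5
wrist blue 1432 [547.4 169.7] 20.9 ztop 72.9
btn z [69.8 71.8 72.8]
top blue 142 [ 549.  -270.2] 20.2 ztop 68.3
top blue 138 [ 544.6 -199.7] 19.3 ztop 67.7
btn z [ 73.4  98.8 101.2]
t 31.45 pos [551.8 166.8 130. ] F [ 0.3 -0.4 -0.5] w 64.1 ff 0.0
shift [  1.4  -4.8 123. ]
```

Request:
apply_moves(translation=[[2,-4.5,30],[0,0,40],[0,0,35],[0,0,17],[0,0,0],[0,0,0],[0,0,0],[0,0,0],[0,0,0],[0,0,0],[0,0,0]], angular=[[0,0,0],[0,0,0],[0,0,0],[0,0,0],[0,0,0],[0,0,0],[0,0,0],[0,0,0],[0,0,0],[0,0,0],[0,0,0]], grip=[64,64,64,64,64,50,36,36,36,36,36])

```text
t: 32.83
tool_pos: [548.2, 170.0, 9.6]
ee_rot: [0.001, 0.713, 0.701, 0.001]
contact_force: [0.1, -0.8, 6.2]
gripper_width: 0.453
finger_force: 60.4
```

Request:
apply_moves(translation=[[0,0,-5],[0,0,-15],[0,0,-30],[0,0,-30],[0,0,0],[0,0,0]], angular=[[0,0,0],[0,0,0],[0,0,0],[0,0,0],[0,0,0],[0,0,0]], grip=[36,36,36,36,36,36])

```text
t: 33.58
tool_pos: [546.7, 169.9, 87.4]
ee_rot: [-0.0, 0.713, 0.701, -0.0]
contact_force: [-0.5, 0.4, -0.7]
gripper_width: 0.45
finger_force: 60.4
```

Request:
apply_moves(translation=[[-20,1,0],[-40,1,0],[-40,1,0],[-40,1,0],[-40,0,0],[-40,0,0],[-40,0,0],[-40,0,0],[0,0,0],[0,0,30],[0,0,30],[0,0,15],[0,0,4],[0,0,0],[0,0,0]], angular=[[0,0,0],[0,0,0],[0,0,0],[0,0,0],[0,0,0],[0,0,0],[0,0,0],[0,0,0],[0,0,0],[0,0,0],[0,0,0],[0,0,0],[0,0,0],[0,0,0],[0,0,0]], grip=[36,36,36,36,36,36,36,36,36,36,36,36,36,36,36])

```text
t: 35.45
tool_pos: [546.6, -130.3, 9.9]
ee_rot: [0.001, 0.713, 0.701, 0.0]
contact_force: [-0.0, -0.4, -0.7]
gripper_width: 0.453
finger_force: 60.4
```

Request:
apply_moves(translation=[[0,0,2],[0,0,2],[0,0,1.5],[0,0,0],[0,0,0]], angular=[[0,0,0],[0,0,0],[0,0,0],[0,0,0],[0,0,0]], grip=[36,36,36,36,36])

```text
t: 36.08
tool_pos: [546.1, -130.1, 3.5]
ee_rot: [0.0, 0.713, 0.701, 0.0]
contact_force: [0.4, -0.2, -0.6]
gripper_width: 0.454
finger_force: 60.4
```

Request:
apply_moves(translation=[[0,0,1.5],[0,0,1],[0,0,0],[0,0,0]], angular=[[0,0,0],[0,0,0],[0,0,0],[0,0,0]], grip=[36,36,36,36])

```text
t: 36.58
tool_pos: [546.1, -130.2, 1.6]
ee_rot: [0.0, 0.713, 0.701, -0.0]
contact_force: [-2.7, 1.1, 7.2]
gripper_width: 0.453
finger_force: 61.4
```

Contact. I release, lift, and go above the fin while turning back.

Request:
apply_moves(translation=[[0,0,-0.5],[0,0,0],[0,0,0],[0,0,0],[0,0,-30],[0,0,-50],[0,0,-50],[41,10,0],[41,10,0],[41,10,0],[41,10,0],[41,10,0],[41,10,0],[41,10,0],[41,10,0],[0,0,0]], angular=[[0,0,0],[0,0,0],[0,0,0],[0,0,0],[0,0,0],[0,0,0],[0,0,0],[0,0,0],[0,0,0],[0,0,0],[0,0,0],[0,0,0],[0,0,0],[0,0,0],[0,0,0],[0,0,0]], grip=[36,50,60,64,64,64,64,64,50,50,50,50,50,50,50,50])

```text
t: 38.58
tool_pos: [631.5, 199.0, 130.9]
ee_rot: [-0.0, 0.712, 0.702, 0.0]
contact_force: [0.5, -0.3, -0.2]
gripper_width: 0.583
finger_force: 0.0
```

Request:
apply_moves(translation=[[0,0,0],[0,0,0],[0,0,0],[0,0,0],[0,0,0],[0,0,0],[0,0,0],[0,0,0],[0,0,0],[0,0,0],[0,0,0]], angular=[[0,0,-0.175],[0,0,-0.175],[0,0,-0.175],[0,0,-0.175],[0,0,-0.175],[0,0,-0.175],[0,0,-0.175],[0,0,-0.175],[0,0,-0.17],[0,0,0],[0,0,0]], grip=[50,50,50,50,50,50,50,50,50,50,50])

```text
t: 39.95
tool_pos: [631.7, 196.0, 131.5]
ee_rot: [-0.0, 0.011, 1.0, -0.0]
contact_force: [0.7, 0.5, -0.3]
gripper_width: 0.589
finger_force: 0.0
```

Run:
```python
from look import *
turnto(89.5); blues("top"); p=bot.get_image("wrist")
C=cloud(p); x,y,z=C[...,0],C[...,1],C[...,2]
B=(x>590)&(x<660)&(y>160)&(y<225)&(z>76)&(z<84); print("fin",B.sum(),np.percentile(C[B],[2,50,98],axis=0))
s=bot.get_image("scene"); save(s,"s2.png",(190,130,450,325))
```

```text
t 39.95 pos [631.7 196.  131.5] F [ 0.7  0.5 -0.3] w 50.3 ff 0.0
turn [-0. -0. -0.]
top blue 143 [ 549.2 -270.1] 20.5 ztop 67.8
top blue 141 [ 545.1 -129.8] 19.4 ztop 67.4
top blue 140 [ 544.  -199.8] 19.8 ztop 68.0
btn z [ 72.  100.1 101.4]
fin 465 [[612.7 192.1  76.8]
 [625.8 197.5  79.4]
 [640.3 203.2  80.9]]
```

View pics/s2.png

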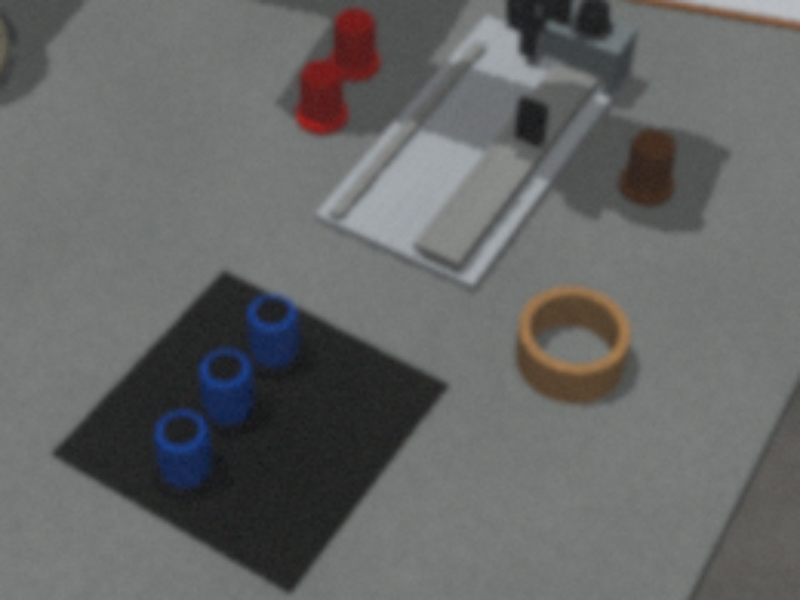

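All three couplings stand on the mat, at crop (182,450), (226,385) and (273,330). The fixture is empty. Now I grip the fin.

Request:
apply_moves(translation=[[5,1,40],[0,0,40],[0,0,20],[0,0,11],[0,0,0],[0,0,0],[0,0,0],[0,0,0],[0,0,0],[0,0,0],[0,0,0]], angular=[[0,0,0],[0,0,0],[0,0,0],[0,0,0],[0,0,0],[0,0,0],[0,0,0],[0,0,0],[0,0,0],[0,0,0],[0,0,0]], grip=[50,50,50,50,50,25,8,8,8,8,8])

```text
t: 41.48
tool_pos: [627.2, 197.8, 21.5]
ee_rot: [0.001, 0.009, 1.0, 0.0]
contact_force: [-0.4, 0.4, 6.0]
gripper_width: 0.13
finger_force: 60.2
```

Request:
apply_moves(translation=[[3,0,0],[5,0,0],[5,0,0],[5,0,0],[5,0,0],[3,0,0],[0,0,0],[0,0,0]], angular=[[0,0,0],[0,0,0],[0,0,0],[0,0,0],[0,0,0],[0,0,0],[0,0,0],[0,0,0]], grip=[8,8,8,8,8,8,8,8])

```text
t: 42.48
tool_pos: [601.1, 198.1, 21.5]
ee_rot: [0.001, 0.009, 1.0, 0.0]
contact_force: [-0.6, -0.1, 7.0]
gripper_width: 0.131
finger_force: 60.5
```

Request:
apply_moves(translation=[[1,0,0],[1,0,0],[0,0,0],[0,0,0]], angular=[[0,0,0],[0,0,0],[0,0,0],[0,0,0]], grip=[8,8,8,8])

```text
t: 42.98
tool_pos: [599.5, 198.1, 21.5]
ee_rot: [0.001, 0.009, 1.0, 0.0]
contact_force: [2.2, 0.8, 6.0]
gripper_width: 0.127
finger_force: 60.3
```

Request:
apply_moves(translation=[[1,0,0],[1,0,0],[0,0,0],[0,0,0]], angular=[[0,0,0],[0,0,0],[0,0,0],[0,0,0]], grip=[8,8,8,8])

```text
t: 43.48
tool_pos: [599.5, 198.1, 21.6]
ee_rot: [0.004, 0.009, 1.0, 0.0]
contact_force: [13.5, 2.2, -1.5]
gripper_width: 0.128
finger_force: 59.4
```

The jaw is home (hard stop, 13 N). I release, lift and go over the button with fingers shut.

Request:
apply_moves(translation=[[0,0,0],[0,0,0],[0,0,0],[0,0,-30],[0,0,-40],[0,0,-40],[-6,34,0],[-6,34,0],[-6,34,0],[-5,36,0],[0,0,0],[0,0,0],[0,0,0]], angular=[[0,0,0],[0,0,0],[0,0,0],[0,0,0],[0,0,0],[0,0,0],[0,0,0],[0,0,0],[0,0,0],[0,0,0],[0,0,0],[0,0,0],[0,0,0]], grip=[30,45,50,50,50,50,0,0,0,0,0,0,0])

```text
t: 45.1
tool_pos: [622.3, 334.6, 130.7]
ee_rot: [-0.0, 0.009, 1.0, -0.0]
contact_force: [0.3, -0.3, -0.7]
gripper_width: -0.003
finger_force: 0.0
```

Run:
```python
from look import *
turnto(89.5); p=blues("wrist")
C=cloud(p); x,y,z=C[...,0],C[...,1],C[...,2]
B=(x>560)&(x<660)&(y>160)&(y<225)&(z>76)&(z<84); print("fin",B.sum(),np.percentile(C[B],[2,50,98],axis=0))
to(622.5,336,72)
```

```text
t 45.1 pos [622.3 334.6 130.7] F [ 0.3 -0.3 -0.7] w -0.3 ff 0.0
turn [-0. -0. -0.]
wrist blue 245 [596.3 202.6] 12.1 ztop 63.4
wrist blue 63 [588.4 201.2] 5.2 ztop 76.2
wrist blue 24 [603.8 203.4] 3.4 ztop 76.8
btn z [71.9 98.1 98.8]
fin 507 [[584.9 193.2  76.4]
 [598.3 199.5  79.4]
 [612.9 203.9  81. ]]
t 45.15 pos [622.3 334.7 130.7] F [-0.  -0.4  0. ] w -0.2 ff 0.0
shift [-0.2  1.3 58.7]
```

Request:
apply_moves(translation=[[0,1,30],[0,0,25],[0,0,8],[0,0,6],[0,0,6],[0,0,3],[0,0,2],[0,0,0],[0,0,0]], angular=[[0,0,0],[0,0,0],[0,0,0],[0,0,0],[0,0,0],[0,0,0],[0,0,0],[0,0,0],[0,0,0]], grip=[0,0,0,0,0,0,0,0,0])

```text
t: 46.28
tool_pos: [622.6, 336.6, 50.8]
ee_rot: [0.001, 0.009, 1.0, 0.0]
contact_force: [1.9, -2.2, 4.2]
gripper_width: -0.001
finger_force: 2.0
```

Request:
apply_moves(translation=[[0,0,1.5],[0,0,1],[0,0,0],[0,0,0]], angular=[[0,0,0],[0,0,0],[0,0,0],[0,0,0]], grip=[0,0,0,0])

```text
t: 46.78
tool_pos: [622.3, 336.8, 48.1]
ee_rot: [0.0, 0.009, 1.0, 0.0]
contact_force: [2.3, -2.0, 4.5]
gripper_width: -0.001
finger_force: 2.1
```

Request:
apply_moves(translation=[[0,0,1],[0,0,0],[0,0,0]], angular=[[0,0,0],[0,0,0],[0,0,0]], grip=[0,0,0])

```text
t: 47.15
tool_pos: [622.3, 336.8, 48.0]
ee_rot: [0.0, 0.009, 1.0, 0.0]
contact_force: [0.8, -2.7, 9.6]
gripper_width: 0.003
finger_force: 4.7
```

Request:
apply_moves(translation=[[0,0,-5],[0,0,-10],[0,0,-30],[0,0,-40],[0,0,0],[0,0,0]], angular=[[0,0,0],[0,0,0],[0,0,0],[0,0,0],[0,0,0],[0,0,0]], grip=[0,0,0,0,0,0])

```text
t: 47.9
tool_pos: [621.4, 336.7, 130.8]
ee_rot: [-0.001, 0.009, 1.0, -0.0]
contact_force: [-0.0, 0.3, -1.5]
gripper_width: 0.002
finger_force: 0.0
```

Run:
```python
from look import *
st(); p=blues("wrist"); save(p,"w7.png")
C=cloud(p); x,y,z=C[...,0],C[...,1],C[...,2]
B=(x>560)&(x<660)&(y>160)&(y<225)&(z>76)&(z<84); print("fin",B.sum(),np.percentile(C[B],[2,50,98],axis=0))
blues("top")
```

```text
t 47.9 pos [621.4 336.7 130.8] F [-0.   0.3 -1.5] w 0.2 ff 0.0
wrist blue 48 [585.9 202.5] 2.3 ztop 66.7
wrist blue 110 [596.1 203.7] 10.6 ztop 58.6
wrist blue 34 [605.  203.5] 3.3 ztop 76.2
btn z [71.4 85.1 85.7]
fin 505 [[584.8 193.1  76.2]
 [598.3 199.4  79.4]
 [612.9 203.7  81.1]]
top blue 142 [ 549.3 -270.4] 20.5 ztop 67.4
top blue 139 [ 546.1 -130. ] 19.4 ztop 67.7
top blue 141 [ 544.4 -200.2] 19.6 ztop 67.7
btn z [70.4 83.1 87.1]
```

View pics/w7.png

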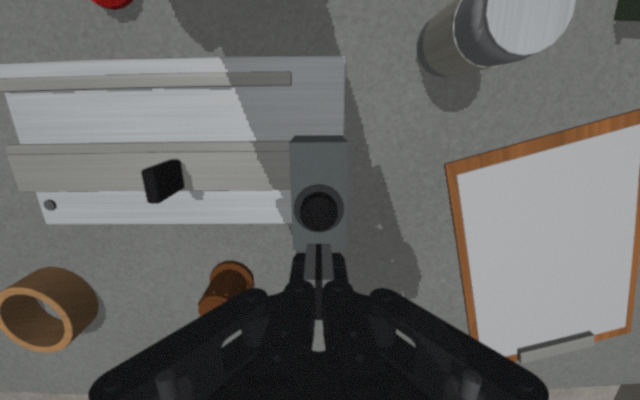

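The cap is at z≈85, so it is clicked in. The button shows at (318,208), the jaw is home with the fin at (162,180), the fixture is empty, and all three couplings are still upright on the mat.

```bash
python3 -c "
from cell import bot
print(bot.sign_off())"
```

```text
the job is handed in; nothing more can be done
None
```

All three couplings stand upright on the mat, the empty jaw is fully home, and the lock button is clicked in (cap height checked at 85 mm after the press); the job is handed in, and the hand-in returned no verdict.

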